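# Find the loose post of a cheese stacking board

## Task

One of the four steel posts of the cheese stacking board has worked loose and must go for repair. Gently rock the posts from side to side where they stand until you feel which one has play in its socket, then draw that one straight out and set it down, foot first, in the steel pot. Leave the three fast posts and the cheese between them as they are, and do not drop the post or upset the pot.

Things in the scene. Friction and masses are not known exactly. Their poses are not given: they have to be found in the camera images.
- board: wooden stacking board, 200 x 304 mm, fixed; origin on the table under its middle, z up. Two end rails along its x, at y = -120 and +120 mm, 200 mm long, 64 mm wide, top 60 mm above the table; a slatted deck between them, top 50 mm above the table. Each rail has a socket at x = -65 and at x = +65 mm: four sockets, a post in each. Which post stands where differs every time.
- pot: open round steel pot on the table beside the board, loose, 0.7 kg, 104 mm across the rim (mouth 96 mm), 85 mm high, floor about 5 mm thick; origin at the centre of its underside, z up. It is the wider of the two cups here; the white plastic mould is 72 mm across.
- cheese: cheese wheel lying on the deck between the four posts, 116 mm across, 42 mm high, top 92 mm above the table; origin at the centre of its underside
- post_a: steel post upright in a socket, 0.35 kg, 156 mm long, outwardly the same as the other three. Origin at the centre of its foot (5 mm above the table when home), z up the post. From the foot: square tang 20 mm wide, 55 mm long, hidden in the socket; 50 mm square flange, 6 mm thick, resting on the rail; round shaft, diameter 24 mm, 95 mm long, top 161 mm above the table. Fast or loose: cannot be seen.
- post_a_top (a point): centre of the top face of post_a, 156 mm above its origin. Pushed sideways near the top, a fast post gives less than 3 mm at 10 N and does not draw out. The one loose post, another each time, rocks 8 mm or more each way under 2 to 7 N, then meets a stop (4 mm of play all round in its socket) and lifts straight out with only its weight. Push posts sideways with under 20 N, grip with under 25 N a finger.
- post_b: steel post upright in a socket, 0.35 kg, 156 mm long, outwardly the same as the other three. Origin at the centre of its foot (5 mm above the table when home), z up the post. From the foot: square tang 20 mm wide, 55 mm long, hidden in the socket; 50 mm square flange, 6 mm thick, resting on the rail; round shaft, diameter 24 mm, 95 mm long, top 161 mm above the table. Fast or loose: cannot be seen.
- post_b_top (a point): centre of the top face of post_b, 156 mm above its origin. Pushed sideways near the top, a fast post gives less than 3 mm at 10 N and does not draw out. The one loose post, another each time, rocks 8 mm or more each way under 2 to 7 N, then meets a stop (4 mm of play all round in its socket) and lifts straight out with only its weight. Push posts sideways with under 20 N, grip with under 25 N a finger.
- post_c: steel post upright in a socket, 0.35 kg, 156 mm long, outwardly the same as the other three. Origin at the centre of its foot (5 mm above the table when home), z up the post. From the foot: square tang 20 mm wide, 55 mm long, hidden in the socket; 50 mm square flange, 6 mm thick, resting on the rail; round shaft, diameter 24 mm, 95 mm long, top 161 mm above the table. Fast or loose: cannot be seen.
- post_c_top (a point): centre of the top face of post_c, 156 mm above its origin. Pushed sideways near the top, a fast post gives less than 3 mm at 10 N and does not draw out. The one loose post, another each time, rocks 8 mm or more each way under 2 to 7 N, then meets a stop (4 mm of play all round in its socket) and lifts straight out with only its weight. Push posts sideways with under 20 N, grip with under 25 N a finger.
- post_d: steel post upright in a socket, 0.35 kg, 156 mm long, outwardly the same as the other three. Origin at the centre of its foot (5 mm above the table when home), z up the post. From the foot: square tang 20 mm wide, 55 mm long, hidden in the socket; 50 mm square flange, 6 mm thick, resting on the rail; round shaft, diameter 24 mm, 95 mm long, top 161 mm above the table. Fast or loose: cannot be seen.
- post_d_top (a point): centre of the top face of post_d, 156 mm above its origin. Pushed sideways near the top, a fast post gives less than 3 mm at 10 N and does not draw out. The one loose post, another each time, rocks 8 mm or more each way under 2 to 7 N, then meets a stop (4 mm of play all round in its socket) and lifts straight out with only its weight. Push posts sideways with under 20 N, grip with under 25 N a finger.

How it is judged:
By the outcome, as a careful person would: the job done as asked, in the order asked, and still so for the second after the job is handed in, with the robot touching nothing.
It also fails if it takes over 70 s, if anything falls off the work surface, if the arm or the gripper's body presses on something with over 40 N, if the wrist force passes 120 N, or if a joint passes its speed limit or range.

## Robot

A 6-joint arm with a two-finger parallel gripper is mounted at the origin on the work surface. World frame = base frame: x ahead of the robot, y to its left, z up, the work surface at z = 0. Lengths are in mm, angles in degrees, forces in N, time in s.
With the tool pointing down it reaches from about 350 to 850 mm from the base axis. Payload 8.1 kg.
Tool frame: the origin (TCP) lies midway between the tips of the shut fingers; the grasp point (between the pads) lies 19 mm behind it; z points along the fingers, y is the line along which they close (so a half turn about z gives the same grasp; the last joint's range is limited). The gripper opens to 85 mm and grips with 20 to 120 N. Pads are 22 mm wide; open, the fingers measure 114 mm over their backs; the gripper's body (76 mm by 85 mm) begins 54 mm behind the grasp point. The pads swing forward as they close: fully open they stand 13 mm farther back than shut.
Start: joints at [63.862, 7.471, 85.268, -0, 87.261, -4.893], TCP at [217.396, 559.236, 231.292] pointing down, gripper open.
Joint ranges: [-169.43, 169.43], [-51.17, 129.36], [1.28, 143.12], [-76.62, 256.62], [0, 156.53], [-152.29, 152.29]. Speed limits (degrees/s): [136.94, 136.94, 159.86, 180, 180, 180].

## Interface

Orientations are given as [roll, pitch, yaw] about the fixed x, y, z axes, in that order (R = Rz(yaw) Ry(pitch) Rx(roll)).
In Python, from bench import r gives the robot as it stands. The module is installed in compiled form; this text tells all that it offers.
- The arm moves only by the tool jog_arm, never from a script. Its argument "rows" is a list of rows, each a list of 2 entries, a list of its own where there are three numbers: the shift along the tool's x, y, z in mm, then the turn, a rotation vector about the tool's x, y, z in rad. A call has 1 to 10 rows; each row is the pose to reach, as a shift and turn from the pose commanded when the call began, along the tool's axes at that moment; what a row does not reach only later rows make up. A row lasts 1/10 s, in which the tool goes at most 50 mm and 8.59 degrees, less where a joint would pass 70% of its speed; a pose out of reach is approached as far as the arm can. A call with a gripper value outside its range is refused whole. "grip" is the finger opening in mm, from 0 to 85.4, set as the call begins (left out, the last holds). The fingers move at their own pace and stop on an object; "force" is the grip in N (left out, the last holds). Time passes only in rows, so rows that repeat a pose let the fingers close. It gives the time, the measured TCP pose, the force, the opening and the grip force at its end, in the units of the state.
- r.sense(): the state, without advancing time (a new reading comes with each control period).
- r.snapshot(name): name is "side" or "top" or "wrist"; returns (picture, depth): 384x512x3 uint8, blue, green, red; 384x512 float32, mm along the optical axis (not along the pixel's ray), 0 where there is no reading.
- r.camera_params(name): a dict with "fx", "fy", "cx", "cy" (pixels), "dist_coeffs" ([k1, k2, p1, p2, k3] as OpenCV has them; the pictures are not rectified), "pose" (4x4, takes a point from camera to world coordinates); the wrist camera has in their place "tool_from_camera" (4x4, takes a point from camera to tool coordinates, whose origin is the TCP and whose axes are the flange's). Camera axes: x right, y down, z forward; pixel columns grow to the right and rows downward; lengths in mm; the calibration is good to about 2 mm. A picture is of the moment at which its call begins: read the wrist's pose just before it. camera_params takes no time and is no camera call.
- r.hand_in(): hands the job in; it is judged then, once.
The state is a dict: "time": time; "joint_pos": joint angles; "qd": joint speeds; "joint_efforts": joint torques, N m; "tool_pos": TCP position; "tcp_rot": TCP orientation; "ft_force": force on the tool from outside, world axes, zero at the start; "wrist_torque": the same for the moment, N m; "finger_gap": finger opening in mm; "grip_force": force on a finger pad.
Only numpy, scipy, OpenCV 4.12 (cv2) and the standard library are available. Lean on these libraries where they do the work, as an engineer would, in place of code of your own. Each camera call takes 0.05 s, during which the arm holds its last target. There are 200 camera calls.

## Working session

There is one attempt and no reset: what is moved stays moved. The work goes in short steps, Python scripts to look and compute and a tool call to move; the robot and the scene stay as the last step left them, time stands still between calls to the robot, and variables do not carry over. Pictures are saved under pics/ and viewed, at most 10 in all, crops included, and the job is handed in when it is done.

Besides the shell and the picture viewer there is one more tool, called after "Request:" as a command line: name --argument value ..., lists and objects as JSON in quotes. jog_arm: Moves the arm, as the interface text tells. Its arguments: {"type":"object","properties":{"rows":{"type":"array"},"grip":{"type":"number"},"force":{"type":"number"}},"required":["rows"]}

```bash
mkdir -p pics; python3 - <<'E'
from bench import r
import cv2,numpy as np
s=r.sense();print({k:np.round(v,2) for k,v in s.items()})
ims=[]
for n in("top","side"):
    p,d=r.snapshot(n);np.savez(n+".npz",p=p,d=d);c=r.camera_params(n);print(n,c);ims.append(p)
cv2.imwrite("pics/a.png",cv2.resize(np.vstack(ims),(800,1200))[:600]);cv2.imwrite("pics/b.png",cv2.resize(ims[1],(800,600)))
E
```

```text
{'time': np.float64(0.0), 'joint_pos': array([63.86,  7.52, 85.33, -0.  , 87.26, -4.89]), 'qd': array([-0.03,  0.12, -0.04,  0.06,  0.06,  0.02]), 'joint_efforts': array([ 0.000e+00, -5.694e+01, -5.005e+01, -0.000e+00,  1.000e-02,
       -0.000e+00]), 'tool_pos': array([217.16, 558.72, 230.23]), 'tcp_rot': array([-1.7989e+02, -1.0000e-02,  1.5875e+02]), 'ft_force': array([-0.11, -0.18, -0.1 ]), 'wrist_torque': array([0.  , 0.01, 0.  ]), 'grip_force': np.float64(0.0), 'finger_gap': np.float64(85.33)}
top {'fx': 398.2575799682159, 'fy': 398.2575799682159, 'cx': 253.26083543207193, 'cy': 194.8259555522098, 'dist_coeffs': array([-0.08264214,  0.        ,  0.        ,  0.        ,  0.        ]), 'pose': array([[-4.43605562e-03, -9.92014218e-01,  1.26048058e-01,
         4.51240024e+02],
       [-9.99522899e-01,  8.25151027e-03,  2.97638568e-02,
         2.35441279e+01],
       [-3.05662560e-02, -1.25855886e-01, -9.91577531e-01,
         9.35120695e+02],
       [ 0.00000000e+00,  0.00000000e+00,  0.00000000e+00,
         1.00000000e+00]])}
side {'fx': 464.3267832931414, 'fy': 464.3267832931414, 'cx': 255.96190752985362, 'cy': 196.80197236124994, 'dist_coeffs': array([-0.18168538,  0.        ,  0.        ,  0.        ,  0.        ]), 'pose': array([[ 8.38381968e-01, -3.32523748e-01,  4.31906972e-01,
         1.41126967e+02],
       [-5.45061848e-01, -5.18438862e-01,  6.58884458e-01,
        -5.84428956e+02],
       [ 4.82262918e-03, -7.87812861e-01, -6.15895802e-01,
         6.74191860e+02],
       [ 0.00000000e+00,  0.00000000e+00,  0.00000000e+00,
         1.00000000e+00]])}
```

View pics/a.png

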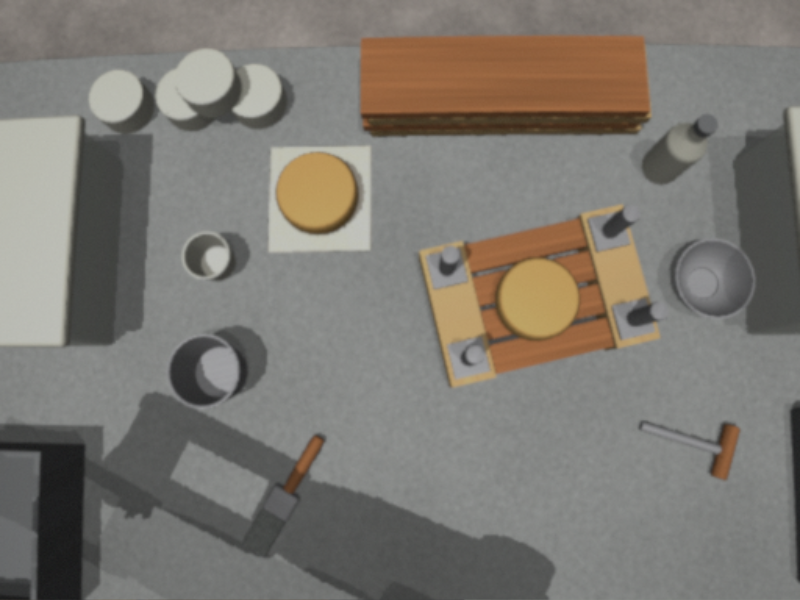

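View pics/b.png

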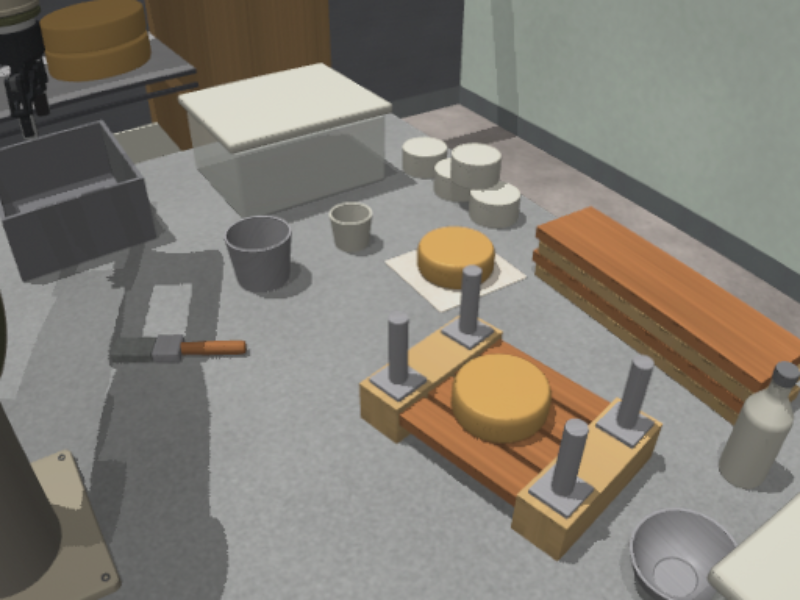

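The top view (800 px scale) shows post tops near (450,255), (475,352), (628,215) and (655,312). The pot is the dark cylinder at (205,370), the mould is at (207,255), and the bowl at (712,280) is a decoy. In the side view all four posts stand with clear shafts.

```bash
cat > h.py <<'E'
import cv2,numpy as np
from bench import r
def cloud(n,p=None,d=None):
    if d is None: p,d=r.snapshot(n)
    c=r.camera_params(n);v,u=np.nonzero(d>0);K=np.array([[c["fx"],0,c["cx"]],[0,c["fy"],c["cy"]],[0,0,1]])
    q=cv2.undistortPoints(np.c_[u,v].astype(float)[:,None],K,c["dist_coeffs"])[:,0]
    z=d[v,u];X=np.c_[q*z[:,None],z]
    T=c["pose"];return X@T[:3,:3].T+T[:3,3],np.c_[u,v]
E
python3 - <<'E'
from h import *
f={n:np.load(n+".npz") for n in("top","side")}
for n in f:
    X,uv=cloud(n,f[n]["p"],f[n]["d"])
    print(n)
    if 1:
        m=(X[:,2]>150)&(X[:,2]<175)&(X[:,0]>250)&(X[:,0]<700)&(X[:,1]>-350)&(X[:,1]<100)
        P=X[m];im=np.zeros((500,500),np.uint8)
        im[(P[:,0]-250).astype(int),(P[:,1]+350).astype(int)]=255
        im=cv2.dilate(im,np.ones((9,9)));k,L=cv2.connectedComponents(im)
        l=L[(P[:,0]-250).astype(int),(P[:,1]+350).astype(int)]
        for i in range(1,k):
            Q=P[l==i]
            if len(Q)>15:
                zt=np.percentile(Q[:,2],80);Q=Q[Q[:,2]>zt-6];(c,rr)=cv2.minEnclosingCircle(Q[:,:2].astype(np.float32));print("post",len(Q),Q.mean(0).round(1),np.round(c,1),round(rr,1))
        m=(abs(X[:,0]-400)<120)&(X[:,1]>200)&(X[:,1]<450)&(X[:,2]>76)&(X[:,2]<95)
        print("pot", X[m].min(0),X[m].max(0),m.sum(),[np.round(t,1) for t in cv2.minEnclosingCircle(X[m][:,:2].astype(np.float32))])
        m=(X[:,2]>86)&(X[:,2]<98)&(X[:,0]>300)&(X[:,0]<650)&(X[:,1]>-300)&(X[:,1]<50)
        print("cheese",np.median(X[m],0),X[m].min(0),X[m].max(0))
E
```

```text
top
post 116 [487.3 -50.7 160.6] [487.4 -50.9] 11.5
post 122 [ 539.7 -283.4  160.1] [ 540.  -283.7] 12.0
post 108 [614.  -22.3 160.4] [614.4 -22.5] 11.7
post 108 [ 665.9 -255.1  159.8] [ 666.6 -256.3] 12.0
pot [417.84862557 267.49876991  76.00610437] [519.65045003 368.83752136  89.03404915] 361 [array([469. , 318.4]), np.float64(52.8)]
cheese [ 567.15170677 -146.10254677   91.34839997] [ 476.47713833 -280.55834946   86.05195112] [624.87410071 -10.90206618  97.97027968]
side
post 117 [486.  -52.1 163.1] [487.3 -51.4] 12.2
post 171 [ 538.7 -286.   162.8] [ 539.1 -284.3] 12.8
post 94 [612.6 -23.8 163.2] [614.4 -22.3] 12.9
post 124 [ 665.  -256.9  162.5] [ 666.9 -256.1] 12.7
pot [419.84038763 264.01438311  76.04703183] [519.33208811 369.92857057  90.18291289] 435 [array([471.2, 316.3]), np.float64(53.7)]
cheese [ 560.82500446 -152.23192982   94.27681243] [ 475.00042733 -296.57577289   86.02105086] [623.47083433 -16.14299694  97.98960479]
```

Request:
jog_arm --rows '[[[-330,-330,0],[0,0,0.98]],[[-330,-330,0],[0,0,0.98]],[[-330,-330,0],[0,0,0.98]],[[-330,-330,0],[0,0,0.98]],[[-330,-330,0],[0,0,0.98]],[[-330,-330,0],[0,0,0.98]],[[-330,-330,0],[0,0,0.98]],[[-330,-330,0],[0,0,0.98]],[[-330,-330,0],[0,0,0.98]],[[-330,-330,0],[0,0,0.98]]]' --grip 42 --force 20

```text
time: 1.1
tool_pos: [406.3, 128.2, 231.0]
tcp_rot: [-180.0, 0.1, 102.4]
ft_force: [-0.3, 0.3, 1.0]
finger_gap: 41.9
grip_force: 0.0
```

Request:
jog_arm --rows '[[[-197,40,20],[0,0,0]],[[-197,40,20],[0,0,0]],[[-197,40,20],[0,0,0]],[[-197,40,20],[0,0,0]],[[-197,40,20],[0,0,0]],[[-197,40,20],[0,0,0]],[[-197,40,20],[0,0,0]]]'

```text
time: 1.8
tool_pos: [487.0, -50.8, 211.0]
tcp_rot: [-180.0, -0.0, 102.6]
ft_force: [0.2, 0.9, 0.0]
finger_gap: 42.1
grip_force: 0.0
```

Position is good. Descend around P1.

Request:
jog_arm --rows '[[[0,0,43],[0,0,0]],[[0,0,83],[0,0,0]],[[0,0,83],[0,0,0]],[[0,0,83],[0,0,0]],[[0,5,83],[0,0,0]],[[0,6,83],[0,0,0]],[[0,7,83],[0,0,0]],[[0,7,83],[0,0,0]]]'

```text
time: 2.6
tool_pos: [495.0, -50.0, 129.4]
tcp_rot: [179.9, 0.0, 102.6]
ft_force: [-0.4, -0.4, -0.3]
finger_gap: 42.1
grip_force: 0.0
```

Request:
jog_arm --rows '[[[0,1,0],[0,0,0]],[[0,2,0],[0,0,0]],[[0,3,0],[0,0,0]],[[0,3,0],[0,0,0]]]'

```text
time: 3.0
tool_pos: [497.0, -49.3, 128.2]
tcp_rot: [-180.0, -0.0, 102.6]
ft_force: [-1.1, -0.7, 0.8]
finger_gap: 41.7
grip_force: 0.6
```

Request:
jog_arm --rows '[[[0,1,0],[0,0,0]],[[0,2,0],[0,0,0]],[[0,2,0],[0,0,0]]]'

```text
time: 3.3
tool_pos: [497.7, -49.2, 128.1]
tcp_rot: [-179.8, -0.0, 102.6]
ft_force: [-9.1, -2.1, 6.9]
finger_gap: 42.2
grip_force: 4.8
```

P1 gave about 1 mm at 9 N, so it is fast. Next is P3, 130 mm along board x (tool y).

Request:
jog_arm --rows '[[[0,-12,0],[0,0,0]],[[0,-12,-40],[0,0,0]],[[0,-12,-62],[0,0,0]],[[0,38,-62],[0,0,0]],[[0,88,-62],[0,0,0]],[[0,118,-62],[0,0,0]],[[0,118,-62],[0,0,0]],[[0,118,-62],[0,0,0]]]'

```text
time: 4.1
tool_pos: [614.2, -22.8, 189.4]
tcp_rot: [-179.9, -0.0, 102.6]
ft_force: [-1.3, 0.8, -0.5]
finger_gap: 41.5
grip_force: 0.0
```

Request:
jog_arm --rows '[[[0,0,40],[0,0,0]],[[0,0,62],[0,0,0]],[[0,0,62],[0,0,0]],[[0,5,62],[0,0,0]],[[0,8,62],[0,0,0]],[[0,10,62],[0,0,0]],[[0,10,62],[0,0,0]]]'

```text
time: 4.8
tool_pos: [624.6, -21.3, 130.4]
tcp_rot: [179.9, 0.1, 102.6]
ft_force: [-4.0, -0.6, 4.2]
finger_gap: 42.2
grip_force: 2.4
```

Request:
jog_arm --rows '[[[0,1,0],[0,0,0]],[[0,2,0],[0,0,0]],[[0,2,0],[0,0,0]]]'

```text
time: 5.1
tool_pos: [624.9, -21.3, 130.3]
tcp_rot: [-179.8, 0.0, 102.6]
ft_force: [-14.3, -2.8, 11.0]
finger_gap: 42.0
grip_force: 7.3
```

P3 is fast: 14 N for well under 2 mm. Next is P4.

Request:
jog_arm --rows '[[[0,-12,0],[0,0,0]],[[0,-12,-40],[0,0,0]],[[0,-12,-62],[0,0,0]],[[-50,-12,-62],[0,0,0]],[[-100,-12,-62],[0,0,0]],[[-150,-12,-62],[0,0,0]],[[-200,-12,-62],[0,0,0]],[[-240,-12,-62],[0,0,0]],[[-240,-12,-62],[0,0,0]],[[-240,-12,-62],[0,0,0]]]'

```text
time: 6.1
tool_pos: [667.0, -258.5, 191.1]
tcp_rot: [179.9, 0.0, 102.5]
ft_force: [0.3, -0.3, -0.1]
finger_gap: 42.2
grip_force: 0.0
```

Request:
jog_arm --rows '[[[0,0,40],[0,0,0]],[[0,0,62],[0,0,0]],[[0,0,62],[0,0,0]],[[0,5,62],[0,0,0]],[[0,8,62],[0,0,0]],[[0,10,62],[0,0,0]],[[0,10,62],[0,0,0]]]'

```text
time: 6.8
tool_pos: [677.3, -255.4, 130.8]
tcp_rot: [179.9, 0.1, 102.6]
ft_force: [-3.0, 0.0, 2.1]
finger_gap: 42.2
grip_force: 1.4
```

Request:
jog_arm --rows '[[[0,1,0],[0,0,0]],[[0,2,0],[0,0,0]],[[0,2,0],[0,0,0]]]'

```text
time: 7.1
tool_pos: [677.6, -255.6, 130.2]
tcp_rot: [-179.9, 0.1, 102.6]
ft_force: [-11.1, -0.6, 8.4]
finger_gap: 42.1
grip_force: 5.5
```

P4 is fast as well. P2 comes next, and it should show play.

Request:
jog_arm --rows '[[[0,-12,0],[0,0,0]],[[0,-12,-40],[0,0,0]],[[0,-12,-62],[0,0,0]],[[0,-62,-62],[0,0,0]],[[0,-112,-62],[0,0,0]],[[0,-142,-62],[0,0,0]],[[0,-142,-62],[0,0,0]],[[0,-142,-62],[0,0,0]]]'

```text
time: 7.9
tool_pos: [540.1, -286.2, 191.5]
tcp_rot: [179.9, 0.1, 102.5]
ft_force: [0.4, 0.0, 0.3]
finger_gap: 42.0
grip_force: 0.0
```

Request:
jog_arm --rows '[[[0,0,40],[0,0,0]],[[0,0,62],[0,0,0]],[[0,0,62],[0,0,0]],[[0,5,62],[0,0,0]],[[0,8,62],[0,0,0]],[[0,10,62],[0,0,0]],[[0,10,62],[0,0,0]]]'

```text
time: 8.6
tool_pos: [550.7, -283.9, 129.9]
tcp_rot: [179.9, 0.1, 102.6]
ft_force: [-3.1, -0.5, 1.5]
finger_gap: 42.1
grip_force: 0.8
```

Request:
jog_arm --rows '[[[0,1,0],[0,0,0]],[[0,2,0],[0,0,0]],[[0,2,0],[0,0,0]]]'

```text
time: 8.9
tool_pos: [551.5, -283.1, 128.5]
tcp_rot: [180.0, 0.0, 102.6]
ft_force: [-2.0, -1.9, 1.1]
finger_gap: 41.8
grip_force: 1.0
```

Request:
jog_arm --rows '[[[0,1,0],[0,0,0]],[[0,2,0],[0,0,0]],[[0,3,0],[0,0,0]],[[0,4,0],[0,0,0]],[[0,4,0],[0,0,0]]]'

```text
time: 9.4
tool_pos: [555.4, -282.1, 128.3]
tcp_rot: [-180.0, -0.0, 102.6]
ft_force: [-3.0, -0.9, 3.1]
finger_gap: 42.3
grip_force: 1.4
```

Request:
jog_arm --rows '[[[0,1,0],[0,0,0]],[[0,2,0],[0,0,0]],[[0,2,0],[0,0,0]]]'

```text
time: 9.7
tool_pos: [557.4, -281.8, 128.5]
tcp_rot: [180.0, 0.0, 102.6]
ft_force: [-4.3, -0.8, 3.0]
finger_gap: 41.9
grip_force: 2.2
```

P2 gives about 7–8 mm under 3–4 N, so it is the loose one. I'll rock it the other way to confirm.

Request:
jog_arm --rows '[[[0,-5,0],[0,0,0]],[[0,-12,0],[0,0,0]],[[0,-20,0],[0,0,0]],[[0,-26,0],[0,0,0]],[[0,-29,0],[0,0,0]],[[0,-31,0],[0,0,0]],[[0,-33,0],[0,0,0]],[[0,-33,0],[0,0,0]]]'

```text
time: 10.5
tool_pos: [525.8, -289.1, 129.1]
tcp_rot: [179.9, 0.1, 102.6]
ft_force: [3.0, 0.7, 3.2]
finger_gap: 42.0
grip_force: 1.8
```

Request:
jog_arm --rows '[[[0,8,0],[0,0,0]],[[0,15,0],[0,0,0]],[[0,15,0],[0,0,0]],[[0,15,0],[0,0,0]]]'

```text
time: 10.9
tool_pos: [539.7, -285.4, 127.6]
tcp_rot: [-179.9, -0.0, 102.6]
ft_force: [0.3, 0.9, -0.5]
finger_gap: 42.3
grip_force: 0.0
```

```bash
python3 - <<'E'
from h import *
ims=[]
for n in("side",):
    p,d=r.snapshot(n);cv2.imwrite("pics/c.png",cv2.resize(p[180:384,200:512],(800,523)))
print({k:np.round(v,1) for k,v in r.sense().items() if k in("tool_pos","ft_force","time")})
E
```

```text
{'time': np.float64(11.0), 'tool_pos': array([ 539.5, -285.4,  127.7]), 'ft_force': array([ 0.5, -0. ,  1.1])}
```

View pics/c.png

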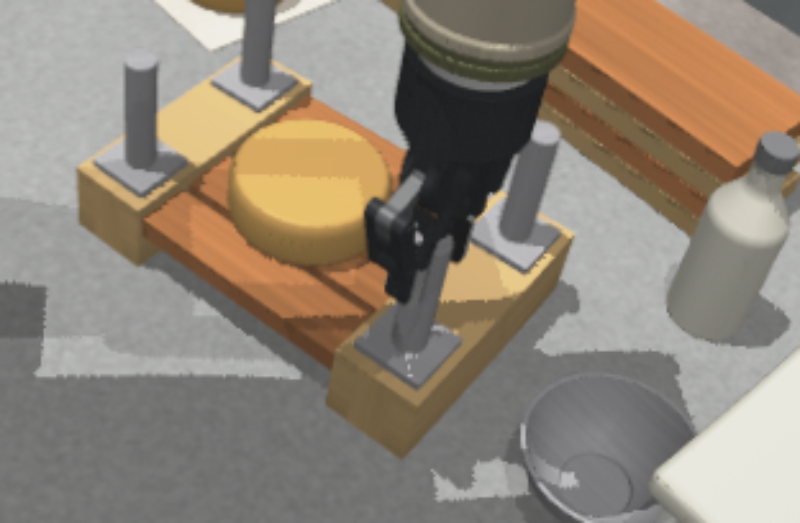

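The P2 post stands upright at about (415,300) between the fingers, flange flat on the rail, and the other three posts and the cheese are in place. Lower to mid-shaft and grip.

Request:
jog_arm --rows '[[[1,0,10],[0,0,0]],[[1,0,20],[0,0,0]],[[1,0,20],[0,0,0]]]'

```text
time: 11.25
tool_pos: [538.0, -283.8, 105.4]
tcp_rot: [-179.8, -0.2, 102.6]
ft_force: [-0.7, 1.0, -0.8]
finger_gap: 42.3
grip_force: 0.0
```

Request:
jog_arm --rows '[[[0,0,0],[0,0,0]],[[0,0,0],[0,0,0]],[[0,0,0],[0,0,0]],[[0,0,0],[0,0,0]],[[0,0,0],[0,0,0]],[[0,0,0],[0,0,0]]]' --grip 15 --force 22

```text
time: 11.85
tool_pos: [539.5, -284.6, 108.2]
tcp_rot: [-180.0, -0.0, 102.6]
ft_force: [0.1, 0.1, -3.4]
finger_gap: 23.7
grip_force: 24.8
```

Request:
jog_arm --rows '[[[0,0,0],[0,0,0]],[[0,0,-3],[0,0,0]],[[0,0,-8],[0,0,0]],[[0,0,-15],[0,0,0]],[[0,0,-22],[0,0,0]],[[0,0,-30],[0,0,0]],[[0,0,-30],[0,0,0]]]' --force 20

```text
time: 12.55
tool_pos: [540.6, -285.3, 140.5]
tcp_rot: [179.9, 0.1, 102.6]
ft_force: [0.1, -1.1, -3.4]
finger_gap: 23.6
grip_force: 24.9
```

Request:
jog_arm --rows '[[[0,0,-8],[0,0,0]],[[0,0,-18],[0,0,0]],[[0,0,-30],[0,0,0]],[[0,0,-45],[0,0,0]],[[0,0,-60],[0,0,0]],[[0,0,-75],[0,0,0]],[[0,0,-90],[0,0,0]],[[0,0,-100],[0,0,0]],[[0,0,-105],[0,0,0]],[[0,0,-105],[0,0,0]]]' --grip 15 --force 20

```text
time: 13.55
tool_pos: [539.9, -284.9, 244.2]
tcp_rot: [179.9, 0.1, 102.6]
ft_force: [0.2, -1.1, -3.7]
finger_gap: 23.3
grip_force: 24.8
```

Request:
jog_arm --rows '[[[0,0,-10],[0,0,0]],[[0,0,-25],[0,0,0]],[[5,0,-40],[0,0,0]],[[20,2,-45],[0,0,0]],[[45,5,-45],[0,0,0]],[[80,8,-45],[0,0,0]],[[120,12,-45],[0,0,0]],[[160,16,-45],[0,0,0]],[[200,20,-45],[0,0,0]],[[240,24,-45],[0,0,0]]]'

```text
time: 14.55
tool_pos: [509.9, -42.7, 288.9]
tcp_rot: [179.9, 0.0, 102.6]
ft_force: [0.7, 0.2, -2.7]
finger_gap: 23.1
grip_force: 24.8
```

Request:
jog_arm --rows '[[[40,5,0],[0,0,0]],[[80,9,0],[0,0,0]],[[120,13,0],[0,0,0]],[[160,17,0],[0,0,0]],[[200,21,0],[0,0,0]],[[240,25,0],[0,0,0]],[[280,30,0],[0,0,0]],[[315,34,0],[0,0,0]],[[340,37,0],[0,0,0]],[[355,38,0],[0,0,0]]]'

```text
time: 15.55
tool_pos: [468.8, 312.1, 288.7]
tcp_rot: [180.0, -0.0, 102.8]
ft_force: [0.7, -0.2, -4.2]
finger_gap: 23.3
grip_force: 24.8
```

Request:
jog_arm --rows '[[[5,1,0],[0,0,0]],[[8,1,0],[0,0,0]],[[8,1,0],[0,0,0]],[[8,1,0],[0,0,0]]]'

```text
time: 15.95
tool_pos: [469.8, 316.6, 288.4]
tcp_rot: [180.0, 0.0, 102.5]
ft_force: [0.1, 0.2, -4.0]
finger_gap: 23.7
grip_force: 24.8
```

```bash
python3 - <<'E'
from h import *
p,d=r.snapshot("side");cv2.imwrite("pics/d.png",cv2.resize(p,(800,600)))
print({k:np.round(v,1) for k,v in r.sense().items() if k in("tool_pos","tcp_rot","ft_force","time","finger_gap")})
E
```

```text
{'time': np.float64(16.0), 'tool_pos': array([469.8, 316.6, 288.4]), 'tcp_rot': array([180. ,   0. , 102.5]), 'ft_force': array([-0.7, -0.6, -3.7]), 'finger_gap': np.float64(23.3)}
```

View pics/d.png

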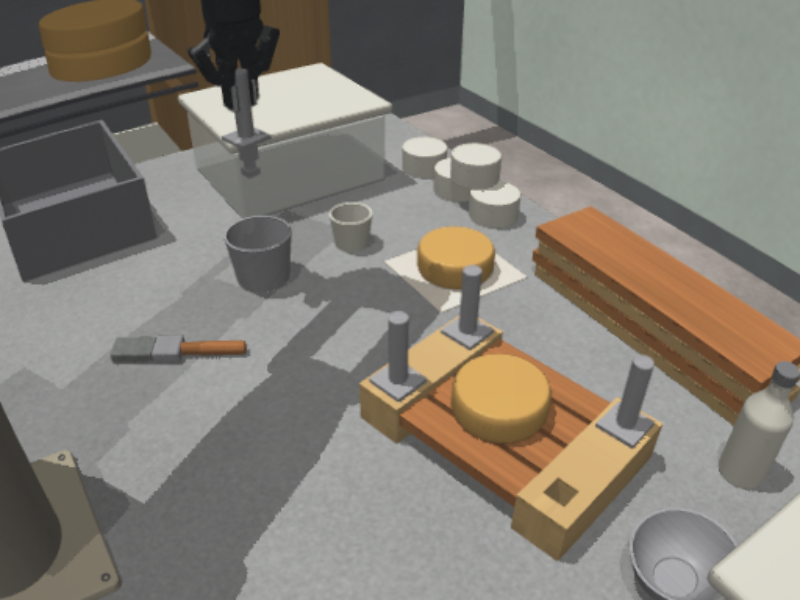

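The post hangs upright at about (245,130), above the pot at (260,245). The socket at (560,490) is empty and the rest is undisturbed. Lower it.

Request:
jog_arm --rows '[[[0,0,10],[0,0,0]],[[0,0,30],[0,0,0]],[[0,0,55],[0,0,0]],[[0,0,80],[0,0,0]],[[0,0,105],[0,0,0]],[[0,0,128],[0,0,0]],[[0,0,145],[0,0,0]],[[0,0,155],[0,0,0]],[[0,0,160],[0,0,0]],[[0,0,160],[0,0,0]]]'

```text
time: 17.0
tool_pos: [469.3, 317.2, 127.8]
tcp_rot: [-180.0, 0.0, 102.6]
ft_force: [-0.2, 0.1, -2.7]
finger_gap: 23.3
grip_force: 24.7
```

Request:
jog_arm --rows '[[[0,0,4],[0,0,0]],[[0,0,8],[0,0,0]],[[0,0,11],[0,0,0]],[[0,0,14],[0,0,0]],[[0,0,16],[0,0,0]],[[0,0,16],[0,0,0]]]'

```text
time: 17.6
tool_pos: [469.2, 317.4, 111.8]
tcp_rot: [-180.0, 0.0, 102.6]
ft_force: [-0.1, -0.6, -3.5]
finger_gap: 23.3
grip_force: 24.8
```

Request:
jog_arm --rows '[[[0,0,1],[0,0,0]],[[0,0,2],[0,0,0]],[[0,0,2.5],[0,0,0]],[[0,0,2.5],[0,0,0]]]'

```text
time: 18.0
tool_pos: [469.4, 317.5, 109.7]
tcp_rot: [-180.0, 0.0, 102.6]
ft_force: [0.8, 0.2, -3.4]
finger_gap: 23.5
grip_force: 24.8
```

Request:
jog_arm --rows '[[[0,0,0.5],[0,0,0]],[[0,0,1],[0,0,0]],[[0,0,1],[0,0,0]]]'

```text
time: 18.3
tool_pos: [469.4, 317.5, 108.7]
tcp_rot: [-180.0, -0.0, 102.6]
ft_force: [0.2, -0.5, -3.4]
finger_gap: 23.5
grip_force: 24.8
```

Request:
jog_arm --rows '[[[0,0,0.5],[0,0,0]],[[0,0,1],[0,0,0]],[[0,0,1],[0,0,0]]]'

```text
time: 18.6
tool_pos: [469.4, 317.5, 107.7]
tcp_rot: [-180.0, 0.0, 102.6]
ft_force: [0.1, 0.1, -3.9]
finger_gap: 23.5
grip_force: 24.8
```

Request:
jog_arm --rows '[[[0,0,0.5],[0,0,0]],[[0,0,1],[0,0,0]],[[0,0,1],[0,0,0]]]'

```text
time: 18.9
tool_pos: [469.8, 317.7, 107.6]
tcp_rot: [180.0, -0.0, 102.6]
ft_force: [-2.0, -0.3, 3.8]
finger_gap: 23.5
grip_force: 25.1
```

Contact: the force went from −3.5 N to +3.8 N. Open slowly to release.

Request:
jog_arm --rows '[[[0,0,-0.5],[0,0,0]],[[0,0,-0.5],[0,0,0]]]'

```text
time: 19.1
tool_pos: [469.6, 317.7, 107.6]
tcp_rot: [180.0, -0.0, 102.6]
ft_force: [-0.9, -0.5, 3.1]
finger_gap: 23.5
grip_force: 25.1
```

Request:
jog_arm --rows '[[[0,0,-0.5],[0,0,0]],[[0,0,-0.5],[0,0,0]],[[0,0,-0.5],[0,0,0]]]' --grip 30

```text
time: 19.4
tool_pos: [469.5, 317.6, 107.8]
tcp_rot: [180.0, -0.0, 102.6]
ft_force: [-0.4, -0.2, -0.2]
finger_gap: 29.8
grip_force: 0.0
```

Request:
jog_arm --rows '[[[0,0,0],[0,0,0]],[[0,0,0],[0,0,0]],[[0,0,0],[0,0,0]],[[0,0,0],[0,0,0]],[[0,0,0],[0,0,0]]]' --grip 60

```text
time: 19.9
tool_pos: [469.5, 317.5, 107.8]
tcp_rot: [180.0, 0.0, 102.6]
ft_force: [0.5, -0.4, -0.6]
finger_gap: 60.3
grip_force: 0.0
```

```bash
python3 - <<'E'
from h import *
p,d=r.snapshot("side");cv2.imwrite("pics/e.png",cv2.resize(p[0:220,80:330],(680,600)))
E
```

```text
(no output)
```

View pics/e.png

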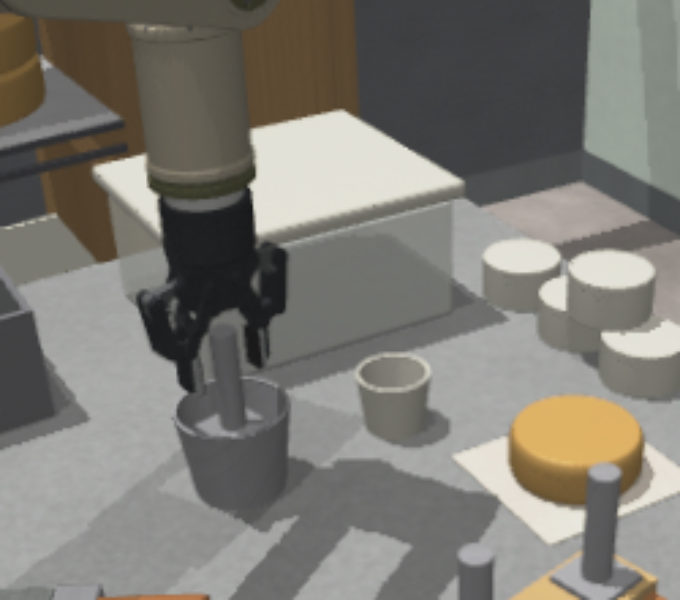

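The post stands upright in the pot at about (230,375), clear of both fingers. Withdraw straight up.

Request:
jog_arm --rows '[[[0,0,-8],[0,0,0]],[[0,0,-20],[0,0,0]],[[0,0,-40],[0,0,0]],[[0,0,-65],[0,0,0]],[[0,0,-90],[0,0,0]],[[0,0,-115],[0,0,0]],[[0,0,-140],[0,0,0]],[[0,0,-150],[0,0,0]],[[0,0,-150],[0,0,0]],[[0,0,-150],[0,0,0]]]'

```text
time: 20.95
tool_pos: [469.2, 317.4, 257.1]
tcp_rot: [-180.0, 0.0, 102.6]
ft_force: [-0.8, 0.2, -0.5]
finger_gap: 59.4
grip_force: 0.0
```

```bash
python3 - <<'E'
from h import *
p,d=r.snapshot("side");cv2.imwrite("pics/f.png",cv2.resize(p,(800,600)))
E
```

```text
(no output)
```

View pics/f.png

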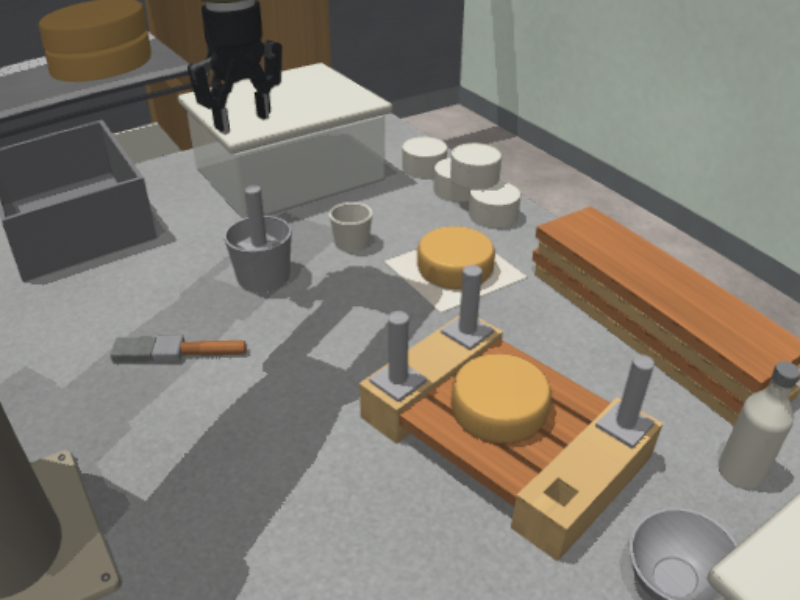

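The post stands upright in the pot at (257,215), the pot is upright at (260,250), and the three fast posts and the cheese are unmoved.

```bash
python3 -c "
from bench import r
print(r.hand_in())"
```

```text
the job is handed in; nothing more can be done
None
```

The loose post rocked about 7–8 mm under 3–4 N; it now stands foot first in the upright steel pot, the three fast posts and the cheese are as they were, and the job is handed in at about 21 s.

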